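Load the flange and index it to the tube for tacking

ROBOT

A 7-joint arm with a two-finger parallel gripper is mounted at the origin on the work surface. World frame = base frame: x ahead of the robot, y to its left, z up, the work surface at z = 0. Lengths are in m, angles in rad, forces in N, time in s.
With the tool pointing down it reaches from about 0.35 to 0.9 m from the base axis. Payload 8.1 kg.
Tool frame: the origin (TCP) lies on the centre line of the jaws, within the pads' length; the fingertips stand 19 mm ahead of it and the grasp point (between the pads) is the TCP (arm.tip_reach is the distance from the TCP to the fingertips, in m); z points along the fingers, y is the line along which they close (so a half turn about z gives the same grasp; the last joint's range is limited). The gripper opens to 92 mm and grips with 3 to 60 N. Pads are 19 mm wide; open, the fingers measure 130 mm over their backs; the gripper's body (75 mm by 190 mm) begins 47 mm behind the grasp point.
Start: joints at [1.2, 0.434, 0.025, 1.573, -0.012, 1.134, -0.075], TCP at [0.165, -0.603, 0.246] pointing down, gripper open.
Joint ranges: [-2.62, 2.62], [-0.44, 2.09], [-1.27, 1.32], [0.08, 2.57], [-1.32, 4.46], [0.12, 2], [-2.74, 2.74]. Speed limits (rad/s): [2.22, 2.22, 3.01, 3.01, 3.14, 3.14, 3.14].

INTERFACE

Orientations are given as a rotation vector (axis times angle).
In Python, from cell import arm gives the robot as it stands.
- The arm moves only by the tool arm_command, never from a script. Its argument "targets" is a list that holds one entry, the list of rows, each a list of 6 numbers: the shift along the tool's x, y, z in m, then the turn, a rotation vector about the tool's x, y, z in rad. A call has 1 to 10 rows; each row shifts and turns the commanded pose from where the row before left it, along the tool's axes as they then stand; what a row does not reach is not made up. A row lasts 1/8 s, in which the tool goes at most 62.5 mm and 10.7 degrees, less where a joint would pass 70% of its speed; a pose out of reach is approached as far as the arm can. A call with a gripper value outside its range is refused whole. "jaw" is the finger opening in m, from 0 to 0.0918, set as the call begins (left out, the last holds). The fingers move at their own pace and stop on an object; "newtons" is the grip in N (left out, the last holds). Time passes only in rows, so rows that do not move let the fingers close. It gives the time, the measured TCP pose, the force, the opening and the grip force at its end, in the units of the state.
- arm.observe(): the state, without advancing time (a new reading comes with each control period).
- arm.get_image(name): name is "scene" or "top" or "wrist"; returns a dict with "pixels" (384x512x3 uint8, red, green, blue), "z_map" (384x512 float32, m along the optical axis (not along the pixel's ray), 0 where there is no reading), "fx", "fy", "cx", "cy" (pixels), "xyz" and "rotation" of the camera in the world; the wrist camera has in their place "T_tool_cam" (4x4, takes a point from camera to tool coordinates, whose origin is the TCP and whose axes are the flange's). Camera axes: x right, y down, z forward; pixel columns grow to the right and rows downward; lengths in m; the calibration is good to about 2 mm. A picture is of the moment at which its call begins: read the wrist's pose just before it.
- arm.sign_off(): hands the job in; it is judged then, once.
The state is a dict: "clock": time; "joints": joint angles; "dq": joint speeds; "joint_efforts": joint torques, N m; "position": TCP position; "ee_rot": TCP orientation; "force": force on the tool from outside, world axes, zero at the start; "ft_torque": the same for the moment, N m; "width": opening from 0.0 (shut) to 1.0 (fully open); "gripper_force": force on a finger pad.
Only numpy, scipy, OpenCV 4.12 (cv2) and the standard library are available. Lean on these libraries where they do the work, as an engineer would, in place of code of your own. Each camera call takes 0.05 s, during which the arm holds its last target. There are 200 camera calls.

TASK

Lift the round flange up and off its rack hook and set it on edge, fully down, in the nest of the fit-up slide, and let go of it. Then take the slide's upright black handle and push the slide along its rail towards the clamped tube until you feel the ball click into its notch, with the flange just short of the tube's end. Finish while still gripping the handle with the slide held at the notch, ready for the tack weld; leave the square plate and everything else on the bench where it lies.

Things in the scene. Friction and masses are not known exactly. Their poses are not given: they have to be found in the camera images.
- rack: Fixed steel rack, two level hook arms (10 mm round bar) at its y = +70 and -70 mm. Origin on the bench, z up; the arms point along its -x. Arm tops 180 mm above the bench; their free ends, 39 mm from the origin on the -x side, turn up 8 mm above the arm top. The cross bar carrying the arms lies at x = +50 to +70 mm, its top level with the arms.
- flange: Loose round steel flange, on edge, hanging from either hook: 100 mm diameter, 10 mm thick, 40 mm bore, four dark bolt holes, 0.5 kg. Origin at its centre, x along its bore (level, along the hook arm at the start). Hanging, its centre is 160 mm above the bench, its rim 30 mm above the arm top. Lifted 14 to 24 mm, its bore clears the arm and the upturned tip.
- square_plate: Loose square steel plate 100 x 100 x 10 mm with a 40 mm bore, hanging on the other hook; origin at its centre, x axis along its bore. To be left hanging.
- nest: Nest on the slide that takes the flange on edge. Origin: centre of the seated flange, 106 mm above the bench; y level, along the rail, away from the tube (the bore axis lies along it); z up. Slot 12.5 mm wide along y, centred: on +y a back plate to 2 mm above the origin, on -y two posts to 22 mm below it, tops flared. The rim rests on two pins; its top is then 50 mm above the origin.
- handle: Upright black round handle of the slide, 24 mm diameter and 70 mm tall, origin at its centre, 110 mm above the bench and 115 mm behind the nest (its +y side). Fixed to the slide.
- slide (a joint): Position of the slide along its rail in m: 0 at the loading end, grows towards the tube, at most 0.165. The slide moves with about 2 N of friction and stays where it is left.
- ball_axis (a point): Foot of the slide's spring ball plunger, on its axis at the height of the index bar's top, 30 mm above the bench. Moves with the slide. The 12 mm ball presses down on the bar and rolls along it.
- notch (a point): Centre of the 10 mm wide notch across the index bar, at the bar's top. y axis as the nest's (along the rail, away from the tube). The ball is seated when ball_axis is at the notch. Within 5 mm of the notch the ball draws the slide in; seated, it takes about 15 N along the rail to drive it out again either way.
- tube_end (a point): Centre of the near end of the clamped steel tube (48 mm diameter), at the height of the flange's centre, fixed. At the notch a seated flange's near face stands about 6 mm short of it.
- grinder: Angle grinder on the bench, to be left alone.
- f_clamp: F-clamp with an orange handle lying on the bench, to be left alone.
- slag_hammer: Slag hammer lying on the bench, to be left alone.
- wire_brush: Wire brush lying on the bench, to be left alone.
- steel_square: Flat steel square lying on the bench, to be left alone.
- angle_offcut: Short piece of angle iron on the bench, to be left alone.
- concrete_lump: Lump of concrete on the bench, to be left alone.
Not all that is in view belongs to the job. Leave any red look-alike of the flange alone.

How it is judged:
On the way, in this order (a step that is already met when the one before it is completed fails the run):
1. the flange is held by the fingers, off its hook (contact force between the fingers and flange above 1 N and contact force between flange and rack below 0.05 N and distance of flange from where it was at the start of the episode above 0.06 m and height (world z) of flange above 0.12 m), for 0.2 s.
2. the flange stands fully down in the nest, let go, with the slide still back from the notch (z of flange in the frame of nest between -0.005 and 0.004 m and x of flange in the frame of nest between -0.005 and 0.005 m and y of flange in the frame of nest between -0.005 and 0.005 m and contact force between the fingers and flange below 0.05 N and y of ball_axis in the frame of notch above 0.03 m), for 0.2 s.
At the end, for the whole second after the job is handed in: Ball within 2 mm of the notch along the rail, slide still (under 10 mm/s), handle gripped by the fingers (over 1 N); flange untouched, resting on edge in the nest: centre within 5 mm of the seat, at most 4 mm high, axis within 0.12 rad of the rail (y of ball_axis in the frame of notch between -0.002 and 0.002 m and velocity of joint slide between -0.01 and 0.01 m/s and contact force between the fingers and handle above 1 N and contact force between each of the arm, the fingers and flange below 0.05 N and contact force between flange and nest above 2 N and z of flange in the frame of nest between -0.005 and 0.004 m and x of flange in the frame of nest between -0.005 and 0.005 m and y of flange in the frame of nest between -0.005 and 0.005 m and angle between the x axis of flange and the y axis of nest, either way round below 0.12 rad); the arm keeps its last pose, push and grip.
It fails at once if the square plate was taken down or pushed more than 40 mm (distance of square_plate from where it was at the start of the episode above 0.04 m).
It fails at once if something else on the bench was moved more than 40 mm (distance of any of grinder, f_clamp, slag_hammer, wire_brush, steel_square, angle_offcut, concrete_lump from where it was at the start of the episode above 0.04 m).
It also fails if it takes over 64 s, if anything falls off the work surface, if the arm or the gripper's body presses on something with over 40 N, if the wrist force passes 120 N, or if a joint passes its speed limit or range.

## Working session

There is one attempt and no reset: what is moved stays moved. The work goes in short steps, Python scripts to look and compute and a tool call to move; the robot and the scene stay as the last step left them, time stands still between calls to the robot, and variables do not carry over. Pictures are saved under pics/ and viewed, at most 10 in all, crops included, and the job is handed in when it is done.

Besides the shell and the picture viewer there is one more tool, called after "Request:" as name(argument=value, ...) on one line, values as JSON. arm_command: Moves the arm, as the interface text tells. Its arguments: {"type":"object","properties":{"targets":{"type":"array","items":{"type":"array","items":{"type":"array","items":{"type":"number"}}}},"jaw":{"type":"number"},"newtons":{"type":"number"}},"required":["targets"]}

```bash
mkdir -p pics; cat > h.py <<'E'
import numpy as np,cv2
from scipy.spatial.transform import Rotation as R
from cell import arm
def cam(n):
    s=arm.observe(); im=arm.get_image(n)
    if n=="wrist":
        T=np.eye(4);T[:3,:3]=R.from_rotvec(s["ee_rot"]).as_matrix();T[:3,3]=s["position"]
        T=T@im["T_tool_cam"]
    else:
        T=np.eye(4);r=np.array(im["rotation"]);T[:3,:3]=r if r.shape==(3,3) else R.from_rotvec(r).as_matrix();T[:3,3]=im["xyz"]
    z=im["z_map"];v,u=np.mgrid[:z.shape[0],:z.shape[1]]
    P=np.stack([(u-im["cx"])/im["fx"]*z,(v-im["cy"])/im["fy"]*z,z],-1)@T[:3,:3].T+T[:3,3]
    P[z==0]=np.nan
    return im,P,T
def save(n,px,roi=None,s=1):
    if roi: px=px[roi[1]:roi[3],roi[0]:roi[2]]
    cv2.imwrite("pics/"+n,cv2.resize(px[...,::-1],None,fx=s,fy=s,interpolation=cv2.INTER_CUBIC))
E
python3 - <<'E'
from h import *
print(arm.observe())
a,Pa,Ta=cam("scene");b,Pb,Tb=cam("top")
np.savez("v0.npz",Pa=Pa,Pb=Pb,a=a["pixels"],b=b["pixels"])
print(a["fx"],b["fx"],Ta,Tb)
save("scene0.png",a["pixels"],None,1.5);save("top0.png",b["pixels"],None,1.5)
E
```

```text
{'clock': 0.0, 'joints': array([ 1.20036957,  0.43523876,  0.02499025,  1.57411809, -0.01157522,
        1.13397594, -0.07508536]), 'dq': array([-0.00029053, -0.001339  ,  0.00027499,  0.00114282, -0.00098601,
        0.00090509, -0.00191297]), 'joint_efforts': array([-1.52838138e-04, -6.67858243e+01,  9.84452069e-01, -3.14456141e+01,
       -6.06998219e-02,  4.28040465e-02,  1.64003327e-04]), 'position': array([ 0.16519876, -0.60226871,  0.24492723]), 'ee_rot': array([-3.11194387e+00, -4.19144038e-01,  6.04196385e-04]), 'force': array([-0.01820008, -0.74478562, -0.40791782]), 'ft_torque': array([-0.01254467, -0.01530911, -0.00449388]), 'gripper_force': 0.0, 'width': 1.0040948892281105}
356.4476370282682 354.91019411772595 [[-0.07119009  0.80449943 -0.58967164  1.12574617]
 [ 0.99742564  0.05231545 -0.04904267  0.0119907 ]
 [-0.00860586 -0.59164496 -0.8061527   0.95598178]
 [ 0.          0.          0.          1.        ]] [[-0.0118055  -0.99618849  0.08642412  0.45410487]
 [-0.99990926  0.01120019 -0.00748546 -0.03011335]
 [ 0.00648896 -0.08650464 -0.99623031  1.04461902]
 [ 0.          0.          0.          1.        ]]
```

View pics/scene0.png

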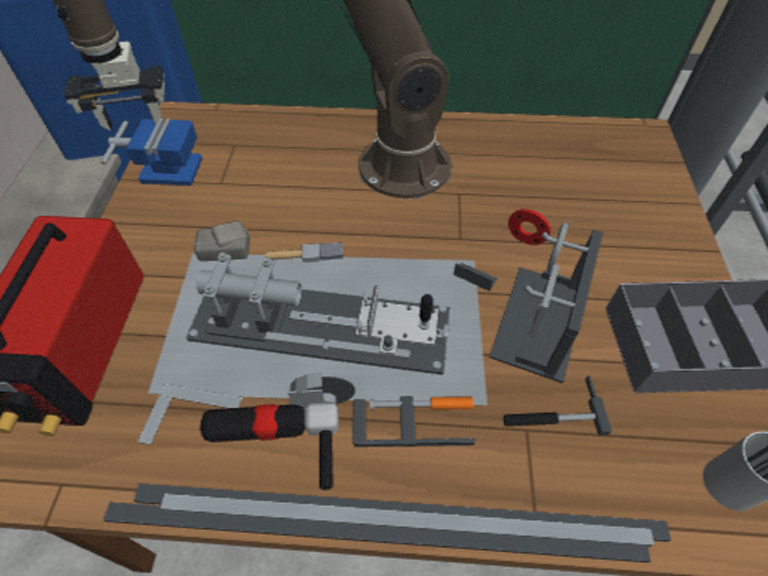

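View pics/top0.png

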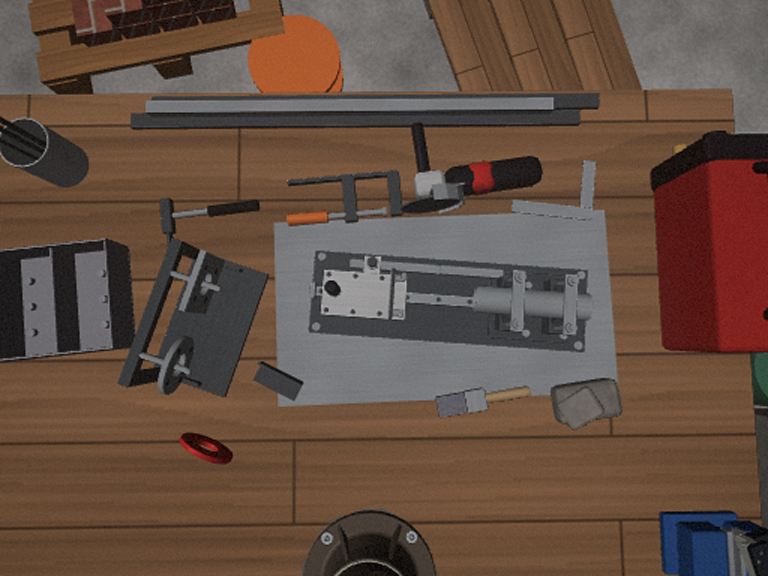

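Scene: the rack stands at about (550,300) and the slide, with its black handle at (426,305) and tube at (255,288). Top: the rack has a round grey ring edge-on at (178,365) and something on the other hook at (208,285). A red ring lies at (205,448), which is the look-alike. I'll enlarge the rack to confirm.

```bash
python3 - <<'E'
from h import *
d=np.load("v0.npz");a,b,Pa,Pb=d["a"],d["b"],d["Pa"],d["Pb"]
A=cv2.resize(a[130:260,325:425],(400,520),interpolation=cv2.INTER_CUBIC)
B=cv2.resize(b[150:280,75:175],(400,520),interpolation=cv2.INTER_CUBIC)
save("rack0.png",np.hstack([A,B]))
for nm,P in(("scene",Pa),("top",Pb)):
    # rack region
    M=(P[...,2]>.165)&(P[...,1]>.15)&(P[...,1]<.5)&(P[...,0]>.2)&(P[...,0]<.75)
    v,u=np.where(M);print(nm,len(u))
    M2=M.astype(np.uint8);n,l,st,c=cv2.connectedComponentsWithStats(M2)
    for i in range(1,n):
        if st[i,4]>8:
            q=P[l==i];print(st[i],q.mean(0).round(4),q.min(0).round(3),q.max(0).round(3))
    M=(P[...,2]>.193)&(P[...,1]>.15)&(P[...,1]<.5)&(P[...,0]>.2)&(P[...,0]<.75)
    q=P[M];print("high",q.round(3)[::max(1,len(q)//25)].tolist())
    # handle
    rgb=a if nm=="scene" else b
    M=(P[...,2]>.135)&(P[...,2]<.16)&(P[...,0]>.4)&(P[...,0]<.7)&(P[...,1]<.12)&(P[...,1]>-.35)&(rgb.max(-1)<60)
    q=P[M];print("handle",len(q),q.mean(0),q.min(0),q.max(0)) if len(q) else 0
    # back plate / tops
    M=(P[...,2]>.075)&(P[...,2]<.115)&(P[...,0]>.4)&(P[...,0]<.7)&(P[...,1]<.12)&(P[...,1]>-.1)
    q=P[M];v,u=np.where(M)
    print("nest",len(q));[print((u[i],v[i]),q[i].round(4).tolist()) for i in range(0,len(q),max(1,len(q)//25))]
E
```

```text
scene 1095
[ 350  148   52   76 1095] [0.5051 0.3172 0.1833] [0.375 0.233 0.165] [0.619 0.396 0.211]
high [[0.381, 0.319, 0.198], [0.393, 0.321, 0.203], [0.405, 0.316, 0.206], [0.412, 0.312, 0.206], [0.419, 0.309, 0.204], [0.427, 0.308, 0.205], [0.434, 0.305, 0.204], [0.437, 0.303, 0.199], [0.443, 0.302, 0.198], [0.502, 0.282, 0.207], [0.507, 0.288, 0.209], [0.515, 0.282, 0.209], [0.521, 0.276, 0.209], [0.529, 0.272, 0.209], [0.532, 0.28, 0.209], [0.539, 0.274, 0.21], [0.546, 0.267, 0.21], [0.541, 0.267, 0.194], [0.555, 0.269, 0.208], [0.562, 0.263, 0.209], [0.569, 0.257, 0.209], [0.572, 0.265, 0.209], [0.578, 0.259, 0.209], [0.584, 0.256, 0.208], [0.59, 0.25, 0.207], [0.591, 0.258, 0.205], [0.593, 0.255, 0.199]]
handle 41 [0.54260706 0.05871612 0.14156824] [0.5333113  0.05004756 0.13619543] [0.55018368 0.06726151 0.14632251]
nest 250
(np.int64(251), np.int64(190)) [0.4865, -0.0384, 0.1046]
(np.int64(251), np.int64(194)) [0.5015, -0.0373, 0.1049]
(np.int64(251), np.int64(196)) [0.5, -0.0375, 0.0927]
(np.int64(249), np.int64(198)) [0.5157, -0.0422, 0.1038]
(np.int64(250), np.int64(200
[... 2820 characters left out ...]
52, -0.0491, 0.0987]
(np.int64(226), np.int64(192)) [0.5383, 0.0474, 0.0982]
(np.int64(225), np.int64(194)) [0.5316, 0.0487, 0.1143]
(np.int64(259), np.int64(195)) [0.5284, -0.0407, 0.1086]
(np.int64(260), np.int64(196)) [0.5258, -0.0433, 0.1075]
(np.int64(259), np.int64(198)) [0.5205, -0.0406, 0.1077]
(np.int64(261), np.int64(200)) [0.5155, -0.046, 0.1022]
(np.int64(260), np.int64(203)) [0.5072, -0.0431, 0.1082]
(np.int64(259), np.int64(206)) [0.4993, -0.0404, 0.1099]
(np.int64(268), np.int64(207)) [0.4976, -0.0651, 0.0817]
(np.int64(259), np.int64(209)) [0.4916, -0.0403, 0.1049]
(np.int64(261), np.int64(210)) [0.4892, -0.0457, 0.0965]
(np.int64(268), np.int64(211)) [0.4867, -0.0648, 0.084]
```

View pics/rack0.png

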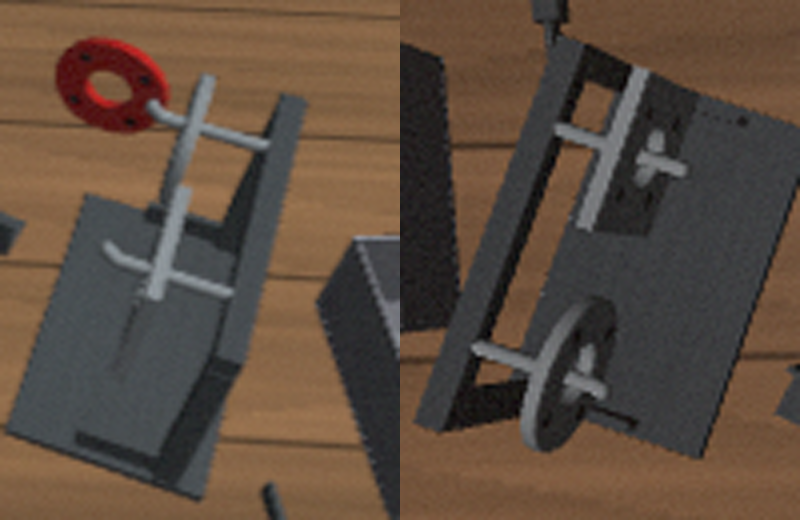

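Candidates in the crop: red ring on the bench (110,85) left, which is the look-alike; square plate with the straight top edge at (612,150) right; round grey disc on the hook at (570,375) right. The grey disc is round, unpainted and on the hook, so it's the flange, at about (0.41, 0.31). The plate hangs at about (0.545, 0.268).

```bash
cat >> h.py <<'E'
def go(target,yaw_y=None):
    "prints shift in present tool axes, and turn about tool z to bring tool y to the heading (deg)"
    s=arm.observe();r=R.from_rotvec(s["ee_rot"]);m=r.as_matrix()
    print("pos",s["position"].round(4),"tool y heading",np.degrees(np.arctan2(m[1,1],m[0,1])).round(2),"tilt",m[:,2].round(4))
    print("shift",(m.T@(np.array(target)-s["position"])).round(4),end=" ")
    if yaw_y is not None:
        G=np.radians(yaw_y);g=R.from_matrix(np.array([[-np.sin(G)*1,np.cos(G),0],[np.cos(G),np.sin(G),0],[0,0,-1]]).T.T)
        y=np.array([np.cos(G),np.sin(G),0]);z=np.array([0,0,-1.]);x=np.cross(y,z)
        print("turn",(r.inv()*R.from_matrix(np.stack([x,y,z],1))).as_rotvec().round(4))
E
python3 - <<'E'
from h import *
d=np.load("v0.npz")
for k in("Pa","Pb"):
    P=d[k];
    for nm,c in(("flange",(.41,.308)),("plate",(.545,.268))):
        q=P[(np.hypot(P[...,0]-c[0],P[...,1]-c[1])<.07)&(P[...,2]>.19)&(P[...,2]<.22)]
        e=np.linalg.svd(q[:,:2]-q[:,:2].mean(0))[2][0]
        print(k,nm,len(q),q.mean(0).round(4),np.degrees(np.arctan2(e[1],e[0])).round(1),q[:,2].max())
    # slide handle top points and rail edges
go((.45,-.2,.32)); 
E
```

```text
Pa flange 74 [0.4217 0.3075 0.2023] -18.4 0.209566186506287
Pa plate 149 [0.5514 0.2681 0.2066] -18.9 0.2113971420438986
Pb flange 207 [0.4104 0.308  0.2019] 161.4 0.2128733847676053
Pb plate 311 [0.543  0.2678 0.2061] 161.0 0.21496981749077027
pos [ 0.1652 -0.6023  0.245 ] tool y heading -74.66 tilt [-5.0e-04  1.4e-03 -1.0e+00]
shift [ 0.381  -0.3128 -0.0746]
```

Request:
arm_command(targets=[[[0.048,-0.039,-0.01,0,0,0],[0.048,-0.039,-0.01,0,0,0],[0.048,-0.039,-0.01,0,0,0],[0.048,-0.039,-0.01,0,0,0],[0.048,-0.039,-0.01,0,0,0],[0.048,-0.039,-0.01,0,0,0],[0.048,-0.039,-0.01,0,0,0],[0.048,-0.039,-0.01,0,0,0]]], jaw=0.03)

```text
clock: 1.1
position: [0.4531, -0.1995, 0.3258]
ee_rot: [3.113, 0.419, -0.0]
force: [1.5, -0.7, -0.2]
width: 0.328
gripper_force: 0.0
```

Request:
arm_command(targets=[[[0.01,-0.058,0,0,0,0],[0.01,-0.058,0,0,0,0],[0.01,-0.058,0,0,0,0],[0.01,-0.058,0,0,0,0],[0.01,-0.058,0,0,0,0.148],[0,0,0,0,0,0.148],[0,0,0,0,0,0.148],[0,0,0,0,0,0.148]]])

```text
clock: 2.1
position: [0.4242, 0.0883, 0.3252]
ee_rot: [3.101, -0.5, -0.001]
force: [0.4, -1.1, 0.9]
width: 0.325
gripper_force: 0.0
```

```bash
python3 - <<'E'
from h import *
go((.4104,.308,.27),-108.8)
w,P,T=cam("wrist");np.savez("w1.npz",P=P,p=w["pixels"]);print(T.round(3))
save("w1.png",w["pixels"])
E
```

```text
pos [0.4242 0.0883 0.3252] tool y heading -108.33 tilt [-7.e-04 -2.e-04 -1.e+00]
shift [-0.0822 -0.2042  0.0552] turn [0.0005 0.0006 0.0082]
[[-0.314 -0.915 -0.254  0.494]
 [-0.949  0.303  0.084  0.066]
 [ 0.     0.268 -0.963  0.464]
 [ 0.     0.     0.     1.   ]]
```

View pics/w1.png

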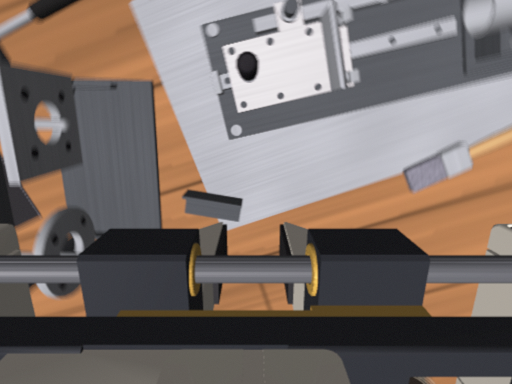

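Request:
arm_command(targets=[[[-0.016,-0.04,0,0,0,0],[-0.016,-0.04,0,0,0,0],[-0.016,-0.04,0,0,0,0],[-0.016,-0.04,0,0,0,0],[-0.016,-0.04,0,0,0,0.008],[0,0,0,0,0,0],[0,0,0,0,0,0]]])

```text
clock: 3.02
position: [0.4105, 0.3011, 0.3252]
ee_rot: [3.1, -0.502, -0.001]
force: [-0.8, 0.2, 0.1]
width: 0.327
gripper_force: 0.0
```

```bash
python3 - <<'E'
from h import *
go((.4104,.308,.27),-108.8)
w,P,T=cam("wrist");np.savez("w2.npz",P=P,p=w["pixels"]);print(T.round(3))
save("w2.png",w["pixels"])
q=P[(np.hypot(P[...,0]-.41,P[...,1]-.308)<.07)&(P[...,2]>.19)&(P[...,2]<.22)]
e=np.linalg.svd(q[:,:2]-q[:,:2].mean(0))[2][0];n=np.array([-e[1],e[0]])
print(len(q),q.mean(0),np.degrees(np.arctan2(e[1],e[0])),q[:,2].max(),q.min(0),q.max(0))
z=P[...,2];t=P[(np.hypot(P[...,0]-.41,P[...,1]-.308)<.07)&(z>.203)&(z<.22)];s=(t[:,:2]-q.mean(0)[:2])@np.stack([e,n]).T
print("along",s[:,0].min(),s[:,0].max(),"normal",np.percentile(s[:,1],[2,50,98]))
E
```

```text
pos [0.4105 0.3011 0.3252] tool y heading -108.38 tilt [-5.e-04 -9.e-04 -1.e+00]
shift [-0.0023 -0.0066  0.0552] turn [0.001  0.0002 0.0073]
[[-0.315 -0.914 -0.254  0.48 ]
 [-0.949  0.304  0.083  0.279]
 [ 0.001  0.267 -0.964  0.464]
 [ 0.     0.     0.     1.   ]]
881 [0.41621475 0.30936742 0.20406959] 160.94415189129504 0.21170046703417778 [0.37299167 0.29440556 0.19017501] [0.4502868  0.32814636 0.21170047]
along -0.022884958929326325 0.03105848201685338 normal [-4.62717016e-03 -1.90567339e-05  4.54047216e-03]
```

w1: the slide with its handle at (247,65), nest slot around (335,50), flange (65,240), plate (45,120). The flange centre is at about (0.412, 0.310) with its top at 0.211. Descending to grip the rim.

Request:
arm_command(targets=[[[-0.0015,-0.009,0,0,0,0.007],[0,0,0.03,0,0,0],[0,0,0.03,0,0,0],[0,0,0.03,0,0,0],[0,0,0.02,0,0,0],[0,0,0.01,0,0,0],[0,0,0,0,0,0]]])

```text
clock: 3.95
position: [0.4126, 0.3091, 0.2053]
ee_rot: [3.098, -0.519, -0.001]
force: [-0.9, -0.3, -0.8]
width: 0.329
gripper_force: 0.0
```

```bash
python3 - <<'E'
from h import *
go((.412,.310,.203),-109)
a,P,T=cam("scene");b,P2,T2=cam("top");w,P3,T3=cam("wrist")
A=cv2.resize(a["pixels"][90:220,325:425],(300,390));B=cv2.resize(b["pixels"][200:280,75:155],(390,390))
save("g1.png",np.hstack([A,B]))
# slide from w1 
P=np.load("w1.npz")["P"];p=np.load("w1.npz")["p"]
M=(P[...,2]>.1)&(P[...,2]<.118)&(np.abs(P[...,1]+.045)<.03)&(np.abs(P[...,0]-.53)<.07)
q=P[M];print("back",len(q),q.mean(0),q.min(0),q.max(0))
e=np.linalg.svd(q[:,:2]-q[:,:2].mean(0))[2][0];print(np.degrees(np.arctan2(e[1],e[0])))
M=(P[...,2]>.135)&(P[...,2]<.155)&(np.abs(P[...,1]-.058)<.03)&(np.abs(P[...,0]-.54)<.03)
q=P[M];print("handle",len(q),q.mean(0),q.min(0),q.max(0))
M=(P[...,2]>.072)&(P[...,2]<.095)&(np.abs(P[...,1]+.065)<.015)&(np.abs(P[...,0]-.53)<.07)
q=P[M];print("posts",len(q),q[::max(1,len(q)//12)].round(4))
E
```

```text
pos [0.4126 0.3091 0.2053] tool y heading -109.01 tilt [-7.e-04 -6.e-04 -1.e+00]
shift [-0.0008 -0.0006  0.0023] turn [ 0.0008  0.0005 -0.0001]
back 431 [ 0.53232572 -0.04307458  0.10607955] [ 0.48584899 -0.05090046  0.10003814] [ 0.57476208 -0.03659834  0.10993297]
175.22549829633468
handle 460 [0.53815719 0.05983943 0.14366841] [0.52710169 0.04806501 0.13510408] [0.55027608 0.07135333 0.14721262]
posts 261 [[ 0.5693 -0.0701  0.0823]
 [ 0.5661 -0.069   0.0833]
 [ 0.5634 -0.0706  0.0836]
 [ 0.5619 -0.0693  0.0827]
 [ 0.5605 -0.068   0.0819]
 [ 0.5578 -0.0681  0.0836]
 [ 0.5552 -0.0699  0.0832]
 [ 0.5006 -0.0652  0.084 ]
 [ 0.4997 -0.0602  0.076 ]
 [ 0.4971 -0.0605  0.0771]
 [ 0.4937 -0.0621  0.0811]
 [ 0.4908 -0.063   0.0838]
 [ 0.4882 -0.0635  0.0841]]
```

View pics/g1.png

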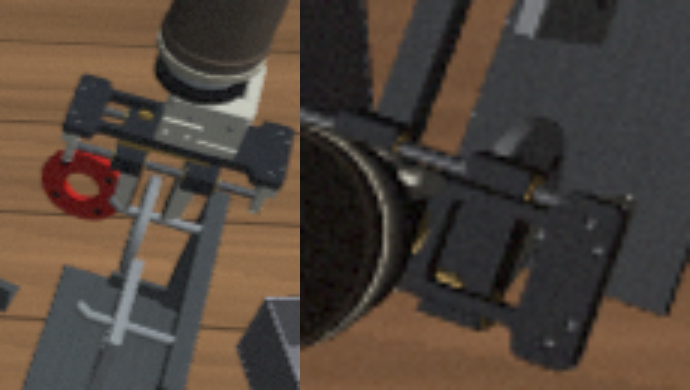

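The fingers straddle the grey flange's rim (140,200 on the left); the red ring stays clear. Gripping, lifting 19 mm, then moving out along the arm.

Request:
arm_command(targets=[[[0,0,0.002,0,0,0],[0,0,0,0,0,0],[0,0,0,0,0,0],[0,0,0,0,0,0],[0,0,0,0,0,0]]], jaw=0.0, newtons=50)

```text
clock: 4.72
position: [0.4122, 0.3102, 0.2037]
ee_rot: [3.099, -0.516, -0.0]
force: [-0.2, -0.9, 2.6]
width: 0.104
gripper_force: 50.0
```

Request:
arm_command(targets=[[[0,0,-0.007,0,0,0],[0,0,-0.007,0,0,0],[0,0,-0.006,0,0,0],[0,0,0,0,0,0],[0,0,0,0,0,0]]])

```text
clock: 5.35
position: [0.4121, 0.3101, 0.2234]
ee_rot: [3.099, -0.516, -0.0]
force: [-0.4, -0.8, -5.2]
width: 0.105
gripper_force: 50.0
```

Request:
arm_command(targets=[[[0,0.012,0,0,0,0],[0,0.015,0,0,0,0],[0,0.02,0,0,0,0],[0,0.02,0,0,0,0],[0,0.02,0,0,0,0],[0,0.01,0,0,0,0],[0,0,-0.03,0,0,0],[0,0,-0.03,0,0,0],[0,0,0,0,0,0]]])

```text
clock: 6.48
position: [0.3818, 0.2193, 0.2853]
ee_rot: [-3.096, 0.516, -0.005]
force: [1.2, 0.4, -4.6]
width: 0.103
gripper_force: 50.0
```

```bash
python3 - <<'E'
from h import *
print(arm.observe()["force"])
w,P,T=cam("scene")
s=arm.observe()["position"]
# flange pts
q=P[(np.hypot(P[...,0]-s[0],P[...,1]-s[1])<.06)&(P[...,2]>s[2]-.1)&(P[...,2]<s[2]-.03)]
c=q.mean(0);_,_,v=np.linalg.svd(q-c);print(len(q),c,v[2],q[:,2].min(),s)
go((.5385,-.055,.3),-94.8)
E
```

```text
[ 1.2239201   0.41032858 -4.62545875]
54 [0.41010605 0.21368625 0.23081166] [0.38160187 0.92372135 0.03344963] 0.19861910455862386 [0.38105513 0.21868879 0.28375281]
pos [0.3811 0.2187 0.2838] tool y heading -108.91 tilt [ 0.0015  0.0011 -1.    ]
shift [ 0.2377  0.2079 -0.0163] turn [-0.0014 -0.0013 -0.2463]
```

```bash
python3 - <<'E'
from h import *
d=np.load("v0.npz");V={"scene":d["Pa"],"top":d["Pb"],"w1":np.load("w1.npz")["P"]}
h=np.radians(85.2);yv=np.array([np.cos(h),np.sin(h)]);xv=np.array([yv[1],-yv[0]])
o=np.array([.529,-.055])
for k,P in V.items():
    q=(P[...,:2]-o);a=q@xv;b=q@yv;z=P[...,2]
    pl=(abs(a)<.06)&(abs(b-.012)<.012)&(z>.1035)&(z<.113)
    po=(abs(a)<.06)&(abs(a)>.02)&(abs(b+.012)<.015)&(z>.079)&(z<.09)
    ha=(abs(a)<.02)&(abs(b-.115)<.02)&(z>.138)&(z<.152)
    for n,m in(("plate",pl),("posts",po),("handle",ha)):
        if m.sum(): print(k,n,m.sum(),"x",np.percentile(a[m],[1,50,99]).round(4),"y",np.percentile(b[m],[2,50,98]).round(4),"z",np.median(z[m]).round(4),"mid",((a[m].min()+a[m].max())/2).round(4),((b[m].min()+b[m].max())/2).round(4))
    m=pl
    if m.sum(): print(" slope",np.degrees(np.polyfit(a[m],b[m],1)[0]))
    m=(abs(a)<.06)&(abs(b)<.006)&(z>.03)&(z<.2)
    print(" slot z",m.sum(),np.percentile(z[m],[5,50,95]).round(3) if m.sum() else 0)
E
```

```text
scene plate 34 x [-0.0422  0.0031  0.0423] y [0.0112 0.0139 0.0158] z 0.106 mid -0.0003 0.0131
scene posts 13 x [-0.0383 -0.0287  0.0402] y [-0.013  -0.0106 -0.0094] z 0.0803 mid 0.0009 -0.0112
scene handle 41 x [-0.0085  0.0023  0.0102] y [0.1061 0.1157 0.1251] z 0.1427 mid 0.0008 0.1155
 slope 0.33014569057767407
 slot z 83 [0.041 0.051 0.066]
top plate 67 x [-0.044  -0.0018  0.042 ] y [0.0084 0.0119 0.0144] z 0.107 mid -0.0002 0.0112
top posts 18 x [-0.0414  0.027   0.038 ] y [-0.014  -0.012  -0.0092] z 0.0823 mid -0.0017 -0.0114
top handle 66 x [-0.0118 -0.0017  0.0091] y [0.1041 0.1139 0.1246] z 0.1437 mid -0.0013 0.1141
 slope 0.07203669713903439
 slot z 132 [0.034 0.051 0.068]
w1 plate 340 x [-0.0433  0.0034  0.044 ] y [0.0099 0.0134 0.0151] z 0.1076 mid 0.0003 0.0125
w1 posts 141 x [-0.0401  0.0286  0.0411] y [-0.0141 -0.011  -0.0085] z 0.0822 mid 0.0006 -0.0111
w1 handle 447 x [-0.0106 -0.0004  0.0108] y [0.1048 0.1152 0.1256] z 0.1446 mid 0.0001 0.1152
 slope -0.010656823214456688
 slot z 93 [0.031 0.066 0.073]
```

Request:
arm_command(targets=[[[0.03,0.026,-0.002,0,0,0],[0.04,0.035,-0.003,0,0,0],[0.04,0.035,-0.003,0,0,0],[0.04,0.035,-0.003,0,0,0],[0.04,0.035,-0.003,0,0,0],[0.03,0.027,-0.002,0,0,-0.08],[0.01,0.0,0,0,0,-0.09],[0,0,0,0,0,-0.076],[0,0,0,0,0,0],[0,0,0,0,0,0]]])

```text
clock: 7.78
position: [0.5355, -0.0378, 0.2985]
ee_rot: [3.139, -0.134, -0.003]
force: [0.1, 0.1, -4.4]
width: 0.105
gripper_force: 50.0
```

```bash
python3 - <<'E'
from h import *
from scipy.optimize import least_squares
go((.529,-.055,.2),-94.8)
s=arm.observe();m=R.from_rotvec(s["ee_rot"]).as_matrix()
for k in("scene","wrist"):
    w,P,T=cam(k)
    L=(P-s["position"])@m   # tool coords
    M=(abs(L[...,0])<.06)&(abs(L[...,1])<.012)&(L[...,2]>-.005)&(L[...,2]<.11)
    q=L[M];print(k,len(q),q.min(0).round(4),q.max(0).round(4),np.median(q,0).round(4))
    if len(q)>60:
        # silhouette: fit circle of 50 mm to hull
        h=cv2.convexHull(q[:,[0,2]].astype(np.float32))[:,0]
        f=least_squares(lambda c:np.hypot(h[:,0]-c[0],h[:,1]-c[1])-.05,[0,.043],loss="soft_l1",f_scale=.001);print(f.x.round(4),np.abs(f.fun).max().round(4))
    save("n_%s.png"%k,w["pixels"],None,1.0)
E
```

```text
pos [ 0.5355 -0.0378  0.2985] tool y heading -94.9 tilt [-1.6e-03 -1.0e-04 -1.0e+00]
shift [-0.0049  0.0177  0.0985] turn [ 0.0002  0.0016 -0.0018]
scene 235 [-0.0324 -0.0111 -0.0049] [0.05   0.0117 0.0902] [ 0.0187 -0.0039  0.0178]
[-0.0007  0.0434] 0.0072
wrist 2593 [-0.0404 -0.012  -0.005 ] [0.049  0.012  0.0496] [ 0.0207 -0.0008  0.0031]
[-0.0007  0.0427] 0.0018
```

View pics/n_wrist.png

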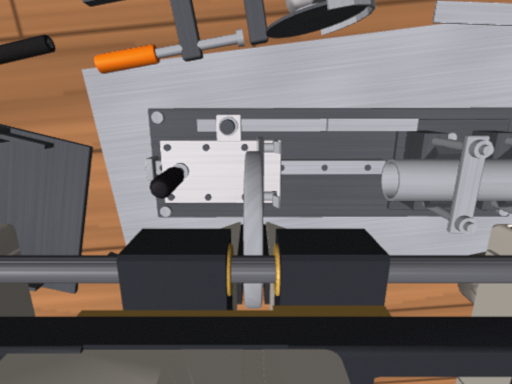

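The flange (253,225) hangs square in the jaws above the slide, with the nest slot just below and left of the tube side. Moving over the nest, then down.

Request:
arm_command(targets=[[[-0.004,0.0177,0,0,0,0],[0,0,0.03,0,0,0],[0,0,0.03,0,0,0],[0,0,0.02,0,0,0],[0,0,0,0,0,0],[0,0,0,0,0,0]]])

```text
clock: 8.62
position: [0.5309, -0.0558, 0.2205]
ee_rot: [3.139, -0.133, 0.002]
force: [0.6, -0.2, -4.6]
width: 0.106
gripper_force: 50.0
```

```bash
python3 - <<'E'
from h import *
go((.5297,-.055,.149),-94.8)
s=arm.observe();print(s["force"])
w,P,T=cam("wrist");q=P[...,:2]-np.array([.529,-.055])
h=np.radians(85.2);yv=np.array([np.cos(h),np.sin(h)]);xv=np.array([yv[1],-yv[0]])
a=q@xv;b=q@yv;z=P[...,2]
for n,m in(("plate",(abs(a)<.06)&(abs(b-.012)<.012)&(z>.1035)&(z<.113)),("posts",(abs(a)<.06)&(abs(a)>.02)&(abs(b+.012)<.015)&(z>.079)&(z<.09)),("flange",(abs(a)<.06)&(abs(b)<.012)&(z>.135)&(z<.2)),("handle",(abs(a)<.02)&(abs(b-.115)<.02)&(z>.138)&(z<.152))):
    print(n,m.sum(),np.percentile(a[m],[1,50,99]).round(4),np.percentile(b[m],[2,50,98]).round(4)) if m.sum() else 0
m=(abs(a)<.06)&(abs(b)<.012)&(z>.135)&(z<.2)
print(np.polyfit(a[m],b[m],1))
save("n2.png",w["pixels"],(130,60,430,310),2)
E
```

```text
pos [ 0.5309 -0.0558  0.2205] tool y heading -94.86 tilt [ 1.2e-03 -2.0e-04 -1.0e+00]
shift [-0.0014 -0.0007  0.0715] turn [ 0.0001 -0.0012 -0.0011]
[ 0.56258652 -0.24155091 -4.64298586]
plate 464 [-0.0237  0.0132  0.0448] [0.0096 0.0122 0.0149]
posts 122 [-0.0346  0.031   0.0412] [-0.0142 -0.0119 -0.0095]
flange 289 [0.044  0.0479 0.0509] [-0.0045 -0.      0.005 ]
handle 702 [-0.0094  0.0021  0.0113] [0.1038 0.1124 0.1231]
[ 0.03422125 -0.00141403]
```

View pics/n2.png

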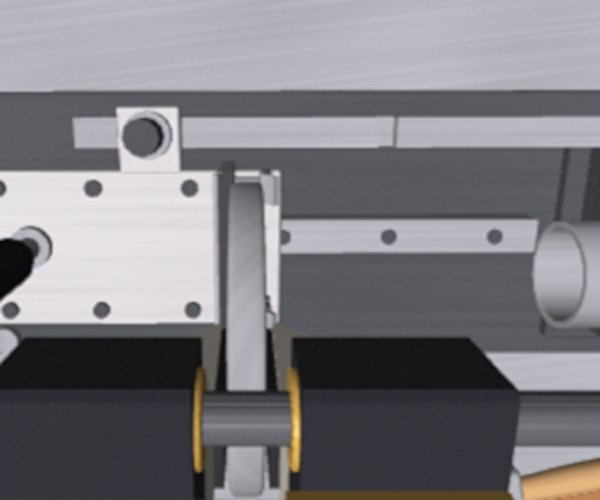

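The flange is above the slot: plate edge +9.6 mm, posts -9.5 mm, flange 0. Descending.

Request:
arm_command(targets=[[[-0.001,0,0.015,0,0,0],[0,0,0.015,0,0,0],[0,0,0.012,0,0,0],[0,0,0.01,0,0,0],[0,0,0.008,0,0,0],[0,0,0.006,0,0,0],[0,0,0,0,0,0]]])

```text
clock: 9.55
position: [0.5293, -0.0551, 0.1531]
ee_rot: [3.139, -0.132, -0.001]
force: [-0.1, 0.9, -5.0]
width: 0.107
gripper_force: 50.0
```

Request:
arm_command(targets=[[[0,0,0.0015,0,0,0],[0,0,0.0015,0,0,0],[0,0,0.0015,0,0,0],[0,0,0,0,0,0]]])

```text
clock: 10.05
position: [0.53, -0.0551, 0.1492]
ee_rot: [-3.139, 0.132, -0.002]
force: [1.2, -0.7, -3.7]
width: 0.105
gripper_force: 50.0
```

Request:
arm_command(targets=[[[0,0,0.001,0,0,0],[0,0,0.001,0,0,0],[0,0,0,0,0,0]]])

```text
clock: 10.42
position: [0.5305, -0.0552, 0.1487]
ee_rot: [-3.139, 0.132, -0.004]
force: [-1.9, 0.7, 13.7]
width: 0.11
gripper_force: 50.0
```

Request:
arm_command(targets=[[[0,0,-0.001,0,0,0],[0,0,0,0,0,0],[0,0,0,0,0,0],[0,0,0,0,0,0]]], jaw=0.03)

```text
clock: 10.92
position: [0.5294, -0.0551, 0.1478]
ee_rot: [3.139, -0.132, -0.001]
force: [0.7, -0.6, -0.0]
width: 0.327
gripper_force: 0.0
```

Request:
arm_command(targets=[[[0,0,-0.01,0,0,0],[0,0,-0.02,0,0,0],[0,0,-0.03,0,0,0],[0,0,-0.03,0,0,0],[0,0,-0.03,0,0,0],[0,0,0,0,0,0],[0,0,0,0,0,0]]])

```text
clock: 11.8
position: [0.5292, -0.0551, 0.2679]
ee_rot: [3.139, -0.132, -0.001]
force: [0.2, -0.2, 0.2]
width: 0.324
gripper_force: 0.0
```

```bash
python3 - <<'E'
from h import *
h=np.radians(85.2);yv=np.array([np.cos(h),np.sin(h)]);xv=np.array([yv[1],-yv[0]])
ims=[]
for k in("wrist","top","scene"):
    w,P,T=cam(k);ims.append(w["pixels"]);q=P[...,:2]-np.array([.529,-.055]);a=q@xv;b=q@yv;z=P[...,2]
    for n,m in(("flange",(abs(a)<.06)&(abs(b)<.012)&(z>.12)&(z<.17)),("plate",(abs(a)<.06)&(abs(b-.012)<.006)&(z>.1035)&(z<.113)),("handle",(abs(a)<.025)&(abs(b-.115)<.03)&(z>.138)&(z<.152))):
        if m.sum(): print(k,n,m.sum(),np.percentile(a[m],[1,50,99]).round(4),np.percentile(b[m],[2,50,98]).round(4),"zmax",z[m].max().round(4))
    # index bar: points near z .03
    np.savez("s_%s.npz"%k,P=P,p=w["pixels"])
go((.5385,.0598,.25),-4.8)
go((.5385,.0598,.25),-94.8)
s=ims[0];save("s1.png",np.vstack([cv2.resize(ims[1][150:250,190:410],(770,350)),cv2.resize(ims[2][160:260,110:330],(550,250)).copy() if 0 else cv2.resize(ims[2][170:240,110:330],(770,245))]))
E
```

```text
wrist flange 1037 [-0.0403  0.011   0.0468] [-0.0039  0.0014  0.0059] zmax 0.1568
wrist plate 431 [-0.0438  0.0053  0.0451] [0.0097 0.0123 0.0149] zmax 0.1098
wrist handle 478 [-0.0096  0.0019  0.0115] [0.1043 0.1127 0.1229] zmax 0.1472
top handle 16 [-0.0091 -0.0021  0.0058] [0.1187 0.1214 0.1247] zmax 0.1478
scene flange 124 [-0.0315  0.0166  0.0455] [-0.0028  0.0035  0.0071] zmax 0.1564
scene plate 43 [-0.0445  0.0069  0.0455] [0.0065 0.013  0.0156] zmax 0.1128
scene handle 44 [-0.0083  0.0025  0.0106] [0.1055 0.1158 0.1254] zmax 0.1464
pos [ 0.529  -0.0551  0.2671] tool y heading -94.82 tilt [-0.0018  0.     -1.    ]
shift [-1.000e-04 -1.153e-01  1.710e-02] turn [-1.3000e-03  1.5000e-03 -1.5712e+00]
pos [ 0.529  -0.0551  0.2671] tool y heading -94.82 tilt [-0.0018  0.     -1.    ]
shift [-1.000e-04 -1.153e-01  1.710e-02] turn [ 0.0001  0.0018 -0.0004]
```

View pics/s1.png

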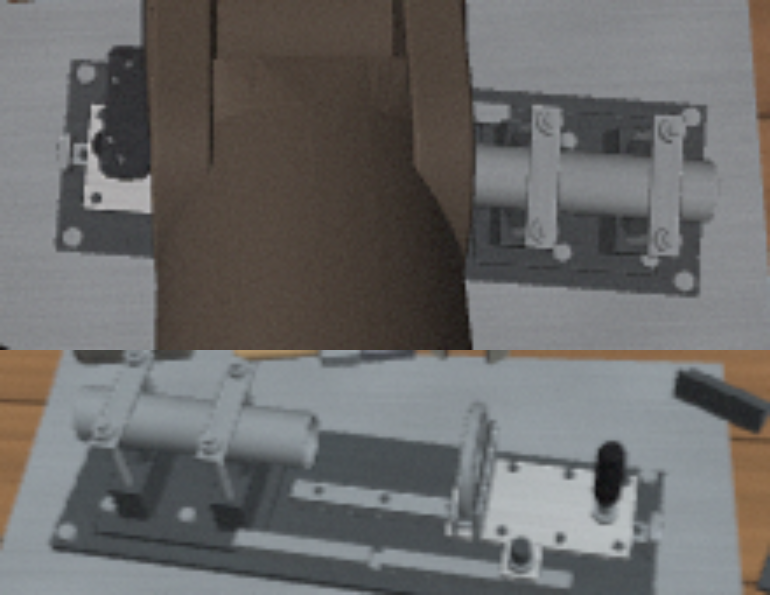

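The flange stands seated in the nest (top 0.156). The scene crop also shows the notch at about (375,557), the plunger at (520,548) and the tube end at (315,440). Measuring the travel and going to the handle.

```bash
python3 - <<'E'
from h import *
h=np.radians(85.2);yv=np.array([np.cos(h),np.sin(h)]);xv=np.array([yv[1],-yv[0]])
for f in("v0a","s_scene.npz","s_wrist.npz","w1.npz"):
    if f=="v0a": P=np.load("v0.npz")["Pb"];p=np.load("v0.npz")["b"]
    else: D=np.load(f);P=D["P"];p=D["p"]
    q=P[...,:2]-np.array([.529,-.055]);a=q@xv;b=q@yv;z=P[...,2]
    m=(abs(a)<.028)&(z>.08)&(z<.14)&(b<-.05)&(b>-.25);print(f,"tube near end",np.percentile(b[m],[95,99,100]).round(4) if m.sum() else 0)
    # plunger: high spots on +x side of slide
    m=(a>.045)&(a<.1)&(z>.04)&(z<.09)&(b>0)&(b<.1)
    if m.sum(): print(" plunger",m.sum(),np.median(a[m]).round(4),np.percentile(b[m],[2,50,98]).round(4),z[m].max().round(3))
    a0=np.median(a[m]) if m.sum() else .065
    # bar brightness profile
    g=p.astype(float).mean(-1);B=(abs(z-.03)<.004)&(abs(a-a0)<.008)&(b<.04)&(b>-.16)
    if B.sum()>20:
        k=np.round(b[B]/.004).astype(int);print(" bar",[(int(i*4),int(np.median(g[B][k==i])),round(float(np.median(z[B][k==i])),4)) for i in np.unique(k)])
E
```

```text
v0a tube near end [-0.1406 -0.138  -0.1373]
 plunger 102 0.055 [0.0344 0.0484 0.0643] 0.08
 bar [(-160, 123, 0.0307), (-156, 122, 0.0297), (-152, 123, 0.0303), (-148, 125, 0.0304), (-144, 124, 0.0292), (-140, 124, 0.0294), (-136, 125, 0.0318), (-132, 123, 0.0285), (-128, 122, 0.0307), (-124, 124, 0.0296), (-120, 122, 0.0296), (-116, 123, 0.029), (-112, 125, 0.0297), (-108, 122, 0.0304), (-104, 121, 0.0304), (-100, 125, 0.03), (-96, 124, 0.0304), (-92, 121, 0.0307), (-88, 121, 0.0302), (-84, 121, 0.0313), (-68, 128, 0.03), (-64, 126, 0.0301), (-60, 128, 0.0292), (-56, 127, 0.0317), (-52, 126, 0.0295), (-48, 123, 0.0312), (-44, 125, 0.0314), (-40, 125, 0.0295), (-36, 123, 0.0287), (-32, 126, 0.0304), (-28, 128, 0.0311), (-24, 125, 0.0305), (-20, 125, 0.0306), (-16, 125, 0.0307), (-12, 126, 0.0281), (-8, 119, 0.0291), (-4, 123, 0.0301), (0, 123, 0.0313), (4, 124, 0.029), (8, 126, 0.0311), (12, 129, 0.031), (16, 126, 0.029), (20, 126, 0.0299), (24, 122, 0.0296), (28, 125, 0.0295), (32, 121, 0.0296)]
s_scene.npz tube near end [-0.139  -0.1365 -0.1362]
 plunger 126 0.0634 [0.0087 0.0506 0.
[... 1917 characters left out ...]
.0306), (12, 183, 0.0303), (16, 183, 0.0302), (20, 183, 0.0305), (24, 183, 0.0307), (28, 183, 0.0303), (32, 182, 0.0305), (36, 134, 0.0304)]
w1.npz tube near end [-0.1369 -0.1363 -0.1354]
 plunger 624 0.0545 [0.0354 0.0546 0.0663] 0.078
 bar [(-68, 173, 0.027), (-64, 178, 0.0285), (-60, 187, 0.03), (-56, 193, 0.0303), (-52, 194, 0.03), (-48, 193, 0.0307), (-44, 193, 0.0307), (-40, 193, 0.0304), (-36, 193, 0.0303), (-32, 192, 0.0302), (-28, 193, 0.0305), (-24, 193, 0.0303), (-20, 190, 0.0305), (-16, 146, 0.0307), (-4, 194, 0.0308), (0, 194, 0.0308), (4, 194, 0.0304), (8, 193, 0.0304), (12, 192, 0.0305), (16, 192, 0.03), (20, 192, 0.03), (24, 191, 0.0306), (28, 196, 0.0306), (32, 218, 0.0309)]
```

Request:
arm_command(targets=[[[0,-0.038,0,0,0,0],[0,-0.038,0,0,0,0],[0,-0.0385,0,0,0,0],[0,0,0.03,0,0,0],[0,0,0.03,0,0,0],[0,0,0,0,0,0]]], jaw=0.06)

```text
clock: 12.7
position: [0.5373, 0.0587, 0.2056]
ee_rot: [3.137, -0.132, -0.009]
force: [0.3, -0.2, 0.5]
width: 0.656
gripper_force: 0.0
```

Both estimates agree: the tube end gives about 125.5 mm of travel, plunger to notch about 125 mm. Gripping the handle.

Request:
arm_command(targets=[[[0.001,0,0.02,0,0,0],[0,0,0.02,0,0,0],[0,0,0.02,0,0,0],[0,0,0.02,0,0,0],[0,0,0,0,0,0]]])

```text
clock: 13.32
position: [0.5398, 0.0587, 0.1278]
ee_rot: [3.138, -0.133, -0.003]
force: [0.2, -0.6, -0.1]
width: 0.651
gripper_force: 0.0
```

Request:
arm_command(targets=[[[0,0,0,0,0,0],[0,0,0,0,0,0],[0,0,0,0,0,0],[0,0,0,0,0,0],[0,0,0,0,0,0],[0,0,0,0,0,0]]], jaw=0.0, newtons=40)

```text
clock: 14.08
position: [0.5402, 0.0588, 0.1283]
ee_rot: [3.139, -0.132, 0.0]
force: [-1.7, -0.8, 5.5]
width: 0.252
gripper_force: 40.0
```

```bash
python3 - <<'E'
from h import *
s=arm.observe();h=np.radians(85.2);yv=np.array([np.cos(h),np.sin(h),0])
print(s["force"],s["width"],s["gripper_force"])
go(s["position"]-yv*.1255,-94.8)
E
```

```text
[-1.66916905 -0.82010905  5.52758095] 0.2522381147781225 40.001034582965076
pos [0.5402 0.0588 0.1283] tool y heading -94.83 tilt [ 2.e-04 -0.e+00 -1.e+00]
shift [1.000e-04 1.255e-01 0.000e+00] turn [ 0.     -0.0002 -0.0004]
```

Request:
arm_command(targets=[[[0,0.005,0,0,0,0],[0,0.01,0,0,0,0],[0,0.012,0,0,0,0],[0,0.014,0,0,0,0],[0,0.014,0,0,0,0],[0,0.014,0,0,0,0],[0,0.014,0,0,0,0],[0,0.012,0,0,0,0],[0,0.01,0,0,0,0],[0,0.005,0,0,0,0]]])

```text
clock: 15.32
position: [0.5313, -0.0485, 0.1283]
ee_rot: [-3.136, 0.129, -0.001]
force: [0.7, 9.6, 4.8]
width: 0.25
gripper_force: 40.0
```

Request:
arm_command(targets=[[[0,0.003,0,0,0,0],[0,0.002,0,0,0,0],[0,0,0,0,0,0],[0,0,0,0,0,0]]])

```text
clock: 15.82
position: [0.5308, -0.0542, 0.1282]
ee_rot: [-3.137, 0.13, -0.001]
force: [0.2, 4.9, 4.5]
width: 0.251
gripper_force: 40.0
```

```bash
python3 - <<'E'
from h import *
h=np.radians(85.2);yv=np.array([np.cos(h),np.sin(h)]);xv=np.array([yv[1],-yv[0]])
s=arm.observe();print(s["force"],s["position"],(s["position"][:2]-[.5402,.0588])@np.stack([xv,yv],1))
for k in("scene","top","wrist"):
    w,P,T=cam(k);q=P[...,:2]-np.array([.529,-.055]);a=q@xv;b=q@yv;z=P[...,2]
    m=(abs(a)<.06)&(abs(b+.115)<.02)&(z>.132)&(z<.17);
    if m.sum(): print(k,"flange",m.sum(),np.percentile(a[m],[1,50,99]).round(4),np.percentile(b[m],[2,50,98]).round(4),z[m].max())
    m=(a>.045)&(a<.08)&(z>.04)&(z<.09)&(b>-.1)&(b<-.04)
    if m.sum(): print(k,"plunger",m.sum(),np.percentile(b[m],[2,50,98]).round(4))
E
```

```text
[0.20484317 4.93353648 4.47210507] [ 0.53083814 -0.05419707  0.12824614] [ 0.00012632 -0.11338416]
scene flange 85 [-0.0236  0.0148  0.0392] [-0.1158 -0.11   -0.1064] 0.15691562882347798
scene plunger 116 [-0.0773 -0.0594 -0.0461]
top flange 115 [-0.0409  0.0013  0.0388] [-0.1172 -0.1132 -0.1084] 0.15726632410684427
wrist flange 2120 [-0.0275  0.0271  0.0418] [-0.1147 -0.1076 -0.1066] 0.14796750873530384
wrist plunger 1871 [-0.078  -0.0576 -0.0469]
```

Request:
arm_command(targets=[[[0,0.002,0,0,0,0],[0,0.002,0,0,0,0],[0,0.002,0,0,0,0],[0,0,0,0,0,0],[0,0,0,0,0,0]]])

```text
clock: 16.6
position: [0.5304, -0.0603, 0.1283]
ee_rot: [-3.137, 0.13, -0.001]
force: [-0.3, 4.9, 5.3]
width: 0.252
gripper_force: 40.0
```

Request:
arm_command(targets=[[[0,0.001,0,0,0,0],[0,0.001,0,0,0,0],[0,0,0,0,0,0]]])

```text
clock: 16.98
position: [0.5302, -0.0623, 0.1283]
ee_rot: [-3.137, 0.13, -0.001]
force: [0.1, 4.1, 5.6]
width: 0.254
gripper_force: 40.0
```

Request:
arm_command(targets=[[[0,0.001,0,0,0,0],[0,0,0,0,0,0]]])

```text
clock: 17.23
position: [0.53, -0.064, 0.1283]
ee_rot: [-3.138, 0.131, -0.001]
force: [-1.0, 2.4, 4.9]
width: 0.25
gripper_force: 40.0
```

Request:
arm_command(targets=[[[0,0.001,0,0,0,0],[0,0,0,0,0,0]]])

```text
clock: 17.48
position: [0.5298, -0.0662, 0.1282]
ee_rot: [3.138, -0.132, 0.001]
force: [-1.1, -1.7, 4.3]
width: 0.254
gripper_force: 40.0
```

Request:
arm_command(targets=[[[0,0.001,0,0,0,0],[0,0,0,0,0,0],[0,0,0,0,0,0]]])

```text
clock: 17.85
position: [0.5298, -0.067, 0.1283]
ee_rot: [3.139, -0.132, 0.001]
force: [0.2, -0.9, 4.8]
width: 0.256
gripper_force: 40.0
```

Request:
arm_command(targets=[[[0,0.001,0,0,0,0],[0,0,0,0,0,0],[0,0,0,0,0,0]]])

```text
clock: 18.23
position: [0.5298, -0.0675, 0.1283]
ee_rot: [-3.139, 0.132, -0.001]
force: [-1.6, 1.4, 4.9]
width: 0.249
gripper_force: 40.0
```

Request:
arm_command(targets=[[[0,0.001,0,0,0,0],[0,0,0,0,0,0],[0,0,0,0,0,0]]])

```text
clock: 18.6
position: [0.5297, -0.0679, 0.1282]
ee_rot: [-3.138, 0.131, -0.001]
force: [-0.2, 4.2, 4.9]
width: 0.25
gripper_force: 40.0
```

Request:
arm_command(targets=[[[0,0.001,0,0,0,0],[0,0,0,0,0,0],[0,0,0,0,0,0]]])

```text
clock: 18.98
position: [0.5297, -0.0682, 0.1283]
ee_rot: [-3.137, 0.13, -0.001]
force: [0.1, 5.3, 5.1]
width: 0.25
gripper_force: 40.0
```

It's seated: the ball pulled the slide in, then resistance rose steeply. Backing the push off to near zero and checking.

Request:
arm_command(targets=[[[0,-0.001,0,0,0,0],[0,-0.001,0,0,0,0],[0,0,0,0,0,0],[0,0,0,0,0,0],[0,0,0,0,0,0]]])

```text
clock: 19.6
position: [0.5297, -0.0677, 0.1283]
ee_rot: [-3.139, 0.132, -0.001]
force: [-0.9, -0.2, 5.3]
width: 0.255
gripper_force: 40.0
```

```bash
python3 - <<'E'
from h import *
h=np.radians(85.2);yv=np.array([np.cos(h),np.sin(h)]);xv=np.array([yv[1],-yv[0]])
s=arm.observe();print(s["force"],s["position"],s["gripper_force"],s["clock"])
ims=[]
for k in("scene","top","wrist"):
    w,P,T=cam(k);ims.append(w["pixels"]);q=P[...,:2]-np.array([.529,-.055]);a=q@xv;b=q@yv;z=P[...,2]
    m=(abs(a)<.06)&(abs(b+.127)<.015)&(z>.14)&(z<.17);
    if m.sum(): print(k,"flange",m.sum(),np.percentile(a[m],[1,50,99]).round(4),np.percentile(b[m],[2,50,98]).round(4),z[m].max(),"slope",np.polyfit(a[m],b[m],1)[0])
save("f1.png",np.hstack([cv2.resize(ims[0][150:260,110:270],(400,275)),cv2.resize(ims[2][0:260,100:478],(400,275))]))
E
```

```text
[-0.90157717 -0.18821041  5.29701546] [ 0.52971357 -0.0677028   0.12826396] 40.00100215896964 19.6
scene flange 62 [-0.0249  0.0132  0.0346] [-0.1292 -0.1242 -0.1195] 0.1552554884706826 slope 0.04136181873755297
top flange 21 [-0.0194  0.0049  0.0311] [-0.131  -0.129  -0.1283] 0.15837721844968045 slope 0.038470776204561165
wrist flange 498 [-0.02    0.0304  0.0364] [-0.1263 -0.1216 -0.12  ] 0.14776323739958694 slope -0.06636086414630307
```

View pics/f1.png

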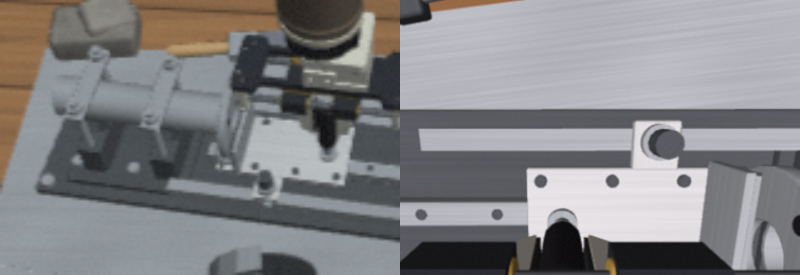

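The flange stands upright in the nest, just short of the tube, at (230,125). The handle is gripped and the push is near zero with the ball seated. Handing in.

```bash
python3 -c "
from cell import arm
print(arm.sign_off())"
```

```text
the job is handed in; nothing more can be done
None
```

The job is handed in at about 20 s of the 64 s: the flange is seated in the nest and let go, the slide is at the notch by force feel and about 126 mm of travel, and the handle is still gripped; the verdict itself was not shown to me.

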